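# Load a tumbler on the decorating wheel and index it three clicks

### The job

Lift the big unglazed tumbler up and off its drying peg and set it down gently, still upside down, over the rubber centring stub in the middle of the decorating wheel. Then take the wheel's upright knob and advance the wheel by exactly three ratchet clicks, counterclockwise seen from above, counted from where it stands now. Finish while still gripping the knob, holding the wheel there; do not let go, and leave the little cup and the other things where they are.

Things in the scene. Friction and masses are not known exactly. Their poses are not given: they have to be found in the camera images.
- tumbler_mid (a point): centre (half-way up, on its axis) of the loose tumbler: a plain white straight ceramic cup, 60 mm outside diameter, 88 mm tall, hung mouth down over a peg; walls 4 mm, floor 6 mm; 0.13 to 0.22 kg. z axis up, from mouth to foot; rim 44 mm below this point. While hanging, its floor rests on the peg top, rim 38 mm above the table, so it must rise 85 mm to clear the peg.
- board: fixed wooden drying board, 120 x 230 x 18 mm, origin at the centre of its underside, on the table; its long side is its y axis. Two equal upright pegs, 18 mm diameter, tops 120 mm above the table, stand at y = +55 mm and y = -55 mm. The tumbler hangs on either one, the little cup on the other.
- egg_cup: little white ceramic cup, 44 mm diameter, 50 mm tall, hung upside down on the other peg, its foot 126 mm above the table like the tumbler's (origin: centre of its rim, 76 mm above the table). Leave it alone.
- chuck (a point): centre of the decorating wheel's flat top face, on the wheel's vertical axis, 55 mm above the table. The aluminium disc is 170 mm in diameter. A black rubber stub, 36 mm in diameter and 25 mm tall, tapering to 26 mm at its top, stands up here; the tumbler's mouth goes over it and its rim rests on the disc, tumbler centre then 44 mm above this point.
- knob: upright round black knob, 20 mm diameter, 50 mm tall, origin at its centre, 78 mm above the table (bottom 53 mm, top 103 mm); it stands on the end of a flat lever arm (18 mm wide, top 53 mm above the table), 125 mm from the wheel's axis, and turns freely about its own upright pin, so the grip need not turn with the lever.
- wheel (a joint): turn of the wheel about its vertical axis through chuck, rad, growing counterclockwise seen from above; starts anywhere from 0 to 0.12, ends at 1.7. Clicks come every 12 degrees (0.2094 rad, 26 mm along the knob's circle): the pawl drops between 0.18 and 0.21, 0.39 and 0.42, 0.60 and 0.63, and 0.80 and 0.84 (a fourth, too many). Noise about 0.01 rad.
- base: fixed base of the wheel, 156 mm diameter, origin on the axis at table height. Its x axis points to the pawl's grey housing, 110 to 140 mm from the axis, 52 mm tall; at joint 0 the knob lies on the -x side. The sprung pawl rides on 30 saw teeth: a few newtons turn the wheel, each click is felt as a sudden forward tug of about 10 N at the knob, and it cannot be turned back past a click.
- paint_bottle: bystander: white paint bottle, 52 mm diameter, 130 mm tall, origin at the centre of its underside
- glaze_jar: bystander: low white jar, 60 mm diameter, 65 mm tall, origin at the centre of its underside
- water_bowl: bystander: white bowl, 100 mm diameter, 45 mm tall, origin at the centre of its underside
Things that resemble listed ones, but are neither listed nor needed, are in the scene too. Leave any purple look-alike of the part that bears tumbler_mid alone.

How it is judged:
On the way, in this order (a step that is already met when the one before it is completed fails the run):
1. the tumbler is lifted clear of its peg by the fingers (height (world z) of tumbler_mid above 0.167 m and contact force between the fingers and tumbler above 0.5 N and contact force between board and tumbler below 0.05 N), for 0.1 s.
2. the tumbler stands upside down over the stub, let go, and the wheel has not been advanced yet (horizontal distance between tumbler_mid and chuck below 0.013 m and z of tumbler_mid in the frame of chuck below 0.048 m and angle between tumbler_mid's own z axis and vertical below 0.08 rad and contact force between the fingers and tumbler below 0.05 N and value of joint wheel below 0.17 rad), for 0.2 s.
3. the wheel has been advanced three clicks with the knob held (value of joint wheel above 0.605 rad and contact force between the fingers and knob above 2 N), for 0.2 s.
At the end, for the whole second after the job is handed in: Knob gripped (over 2 N), wheel still, past the third click and short of the fourth (joint 0.605 to 0.80 rad). Tumbler at rest upside down over the stub, untouched by the fingers: within 13 mm of the axis, rim within 4 mm of the disc, upright to 0.08 rad (all of step 3 and value of joint wheel below 0.8 rad and velocity of joint wheel between -0.05 and 0.05 rad/s and horizontal distance between tumbler_mid and chuck below 0.013 m and z of tumbler_mid in the frame of chuck below 0.048 m and angle between tumbler_mid's own z axis and vertical below 0.08 rad and contact force between the fingers and tumbler below 0.05 N and linear speed of tumbler below 0.02 m/s); the arm keeps its last pose, push and grip.
It fails at once if the little cup, paint bottle, jar or bowl is moved more than 20 mm (distance of any of egg_cup, paint_bottle, glaze_jar, water_bowl from where it was at the start of the episode above 0.02 m).
It fails at once if the tumbler is banged onto the wheel (more than 60 N) (contact force between tumbler and wheel above 60 N).
It fails at once if a fourth click is passed (value of joint wheel above 0.83 rad).
It fails at once if the tumbler is dropped (falls over 0.5 m/s with no finger on it) (linear speed of tumbler above 0.5 m/s and contact force between the fingers and tumbler below 0.05 N).
It also fails if it takes over 54 s, if anything falls off the work surface, if the arm or the gripper's body presses on something with over 40 N, if the wrist force passes 120 N, or if a joint passes its speed limit or range.

### The arm

A 7-joint arm with a two-finger parallel gripper is mounted at the origin on the work surface. World frame = base frame: x ahead of the robot, y to its left, z up, the work surface at z = 0. Lengths are in m, angles in rad, forces in N, time in s.
With the tool pointing down it reaches from about 0.35 to 0.9 m from the base axis. Payload 8.1 kg.
Tool frame: the origin (TCP) lies between the finger pads; the fingertips stand ahead of it and the grasp point (between the pads) is the TCP (arm.nose_length is the z of the fingertips in the tool frame, in m); z points along the fingers, y is the line along which they close (so a half turn about z gives the same grasp; the last joint's range is limited). The gripper opens to 92 mm and grips with 3 to 60 N. Pads are 19 mm wide; open, the fingers measure 130 mm over their backs; the gripper's body (75 mm by 190 mm) begins 47 mm behind the grasp point.
Start: joints at [-1.286, 0.434, 0.025, 1.573, -0.012, 1.134, -0.075], TCP at [0.236, 0.579, 0.246] pointing down, gripper open.
Joint ranges: [-2.62, 2.62], [-0.44, 2.09], [-1.27, 1.32], [0.08, 2.57], [-1.32, 4.46], [0.12, 2], [-2.74, 2.74]. Speed limits (rad/s): [2.22, 2.22, 3.01, 3.01, 3.14, 3.14, 3.14].

### API

Orientations are given as a rotation vector (axis times angle).
In Python, from cell import sensors, optics, arm gives the robot as it stands.
- The arm moves only by the tool arm_command, never from a script. Its argument "deltas" is one flat list of numbers, 7 for each row, row after row: the turn, a rotation vector about the world's x, y, z as a fraction of full scale, then the shift along the world's x, y, z as a fraction of full scale, then the finger opening in mm, from 0 to 91.8. In form: [wx, wy, wz, dx, dy, dz, fingers, wx, wy, wz, dx, dy, dz, fingers, ...]. A call has 1 to 20 rows; each row is the pose to reach, as a shift and turn from the pose commanded when the call began; what a row does not reach only later rows make up. Full scale, the value 1, is 1 m for a shift and 90 degrees for a turn. A row lasts 1/10 s, in which the tool goes at most 50 mm and 8.59 degrees, less where a joint would pass 70% of its speed; a pose out of reach is approached as far as the arm can. A call with a number of a shift or a turn outside -1 to 1 is refused whole. A call with a gripper value outside its range is refused whole. The fingers move at their own pace and stop on an object; "force" is the grip in N (left out, the last holds). Time passes only in rows, so rows that repeat a pose let the fingers close. It gives the time, the measured TCP pose, the force, the opening and the grip force at its end, in the units of the state.
- sensors.observe(): the state, without advancing time (a new reading comes with each control period).
- optics.get_image(name): name is "scene" or "top" or "wrist"; returns the picture (420x560x3 uint8, blue, green, red); there is no depth.
- optics.calibration(name): a dict with "camera_matrix" (3x3 intrinsics, pixels), "rvec" (rotation vector, rad) and "tvec" (3), from world to camera coordinates, as OpenCV has them. Camera axes: x right, y down, z forward; pixel columns grow to the right and rows downward; lengths in m; the calibration is good to about 2 mm. A picture is of the moment at which its call begins: read the wrist's pose just before it. calibration takes no time and is no camera call; for the wrist camera it gives the pose at the moment of the call.
- arm.sign_off(): hands the job in; it is judged then, once.
The state is a dict: "clock": time; "joints": joint angles; "dq": joint speeds; "joint_efforts": joint torques, N m; "position": TCP position; "ee_rot": TCP orientation; "force": force on the tool from outside, world axes, zero at the start; "ft_torque": the same for the moment, N m; "width": opening from 0.0 (shut) to 1.0 (fully open); "gripper_force": force on a finger pad.
Only numpy, scipy, OpenCV 4.12 (cv2) and the standard library are available. Lean on these libraries where they do the work, as an engineer would, in place of code of your own. Each camera call takes 0.05 s, during which the arm holds its last target. There are 200 camera calls.

## Working session

There is one attempt and no reset: what is moved stays moved. The work goes in short steps, Python scripts to look and compute and a tool call to move; the robot and the scene stay as the last step left them, time stands still between calls to the robot, and variables do not carry over. Pictures are saved under pics/ and viewed, at most 10 in all, crops included, and the job is handed in when it is done.

Besides the shell and the picture viewer there is one more tool, called as name(argument=value, ...) on one line, values as JSON. arm_command: Moves the arm, as the interface text tells. Its arguments: {"type":"object","properties":{"deltas":{"type":"array","items":{"type":"number"}},"force":{"type":"number"}},"required":["deltas"]}

```bash
mkdir -p pics; ls
python3 - <<'E'
from cell import sensors, optics, arm
import cv2,numpy as np
print(sensors.observe(), arm.nose_length)
a=optics.get_image("scene");b=optics.get_image("top")
cv2.imwrite("pics/scene.png",a);cv2.imwrite("pics/top.png",b)
for n in("scene","top","wrist"):
    c=optics.calibration(n);R=cv2.Rodrigues(np.array(c["rvec"],float))[0];print(n,c["camera_matrix"],(-R.T@np.array(c["tvec"]).ravel()).round(3),R.round(3))
E
```

```text
pics
{'clock': 0.0, 'joints': array([-1.28561354,  0.4351685 ,  0.02497269,  1.57409571, -0.01161494,
        1.13404415, -0.07509919]), 'dq': array([-0.00140986, -0.00081006,  0.00151566,  0.00091856, -0.0006861 ,
        0.00039479, -0.00044091]), 'joint_efforts': array([ 7.37540031e-04, -6.67849302e+01,  9.85478573e-01, -3.14454246e+01,
       -6.05546334e-02,  4.30577353e-02,  1.70565631e-04]), 'position': array([0.23619455, 0.57811399, 0.24497935]), 'ee_rot': array([-6.05399866e-01, -3.08252829e+00,  2.45128567e-03]), 'force': array([-0.8396048 , -0.01972277,  0.75048692]), 'ft_torque': array([-0.00986333, -0.0491103 ,  0.00084214]), 'gripper_force': 0.0, 'width': 0.9993986643995186} 0.019
scene [[447.38422691   0.         282.30484767]
 [  0.         447.38422691 213.43585448]
 [  0.           0.           1.        ]] [1.258 0.391 0.921] [[-0.372  0.928  0.004]
 [ 0.697  0.282 -0.659]
 [-0.613 -0.242 -0.752]]
top [[430.90733507   0.         278.84674071]
 [  0.         430.90733507 215.91202723]
 [  0.           0.           1.        ]] [0.425 0.115 1.085] [[ 0.002 -1.     0.008]
 [-0.986 -0.003 -0.166]
 [ 0.166 -0.007 -0.986]]
wrist [[336.29217995   0.         288.12443486]
 [  0.         336.29217995 206.16741927]
 [  0.           0.           1.        ]] [0.169 0.607 0.382] [[ 0.378  0.926 -0.002]
 [ 0.891 -0.364  0.271]
 [ 0.25  -0.104 -0.963]]
```

View pics/scene.png

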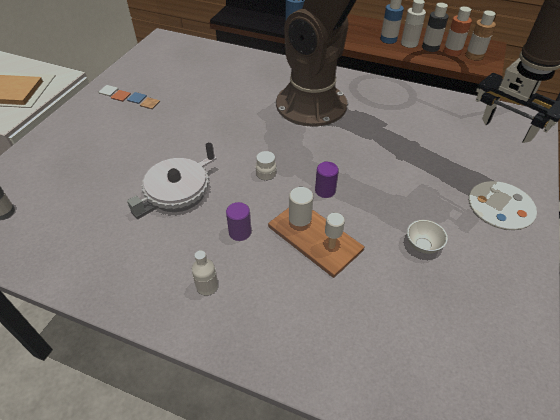

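View pics/top.png

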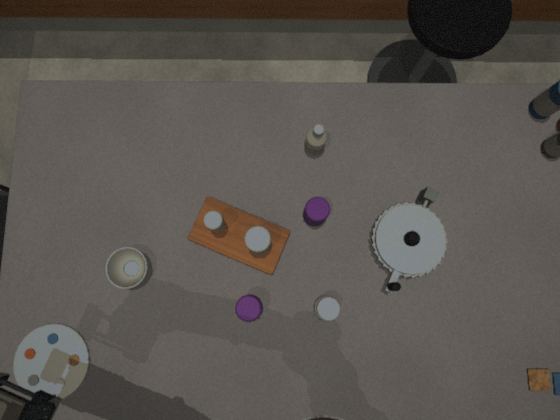

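The scene picture shows two cups on the board. The larger white one, at (301,207), is the tumbler; the smaller, at (335,227), is the egg cup. The cups at (239,221) and (327,180) are purple look-alikes. The wheel is at (175,183) with its knob at (210,152). In the top view the tumbler is at (258,239), the egg cup (213,221), the stub (412,239), the knob (394,287) and the pawl (430,195). I'll confirm these in an enlarged crop and measure.

```bash
cat > h.py <<'E'
from cell import sensors, optics, arm
import cv2,numpy as np
def cam(n):
    c=optics.calibration(n);R=cv2.Rodrigues(np.array(c["rvec"],float))[0];t=np.array(c["tvec"],float).ravel()
    return np.array(c["camera_matrix"]),R,t
def plane(n,px,z,C=None):
    K,R,t=C or cam(n);o=-R.T@t;d=R.T@np.linalg.solve(K,[px[0],px[1],1.]);return o+d*(z-o[2])/d[2]
def blobs(m,x0,y0,x1,y1,amin=20):
    k=np.zeros_like(m);k[y0:y1,x0:x1]=m[y0:y1,x0:x1]
    n,l,s,c=cv2.connectedComponentsWithStats(k)
    return [(s[i,4],c[i].round(1),s[i,:4]) for i in range(1,n) if s[i,4]>=amin]
E
python3 - <<'E'
from h import *
b=cv2.imread("pics/top.png");a=cv2.imread("pics/scene.png")
hsv=cv2.cvtColor(b,cv2.COLOR_BGR2HSV)
cr=np.hstack([cv2.resize(b[180:310,180:310],(390,390),interpolation=2),cv2.resize(b[180:310,350:480],(390,390),interpolation=2)])
cv2.imwrite("pics/crop.png",cr)
board=((hsv[...,0]<20)&(hsv[...,1]>90)&(hsv[...,2]>60)).astype(np.uint8)
white=((hsv[...,1]<45)&(hsv[...,2]>125)).astype(np.uint8)
dark=(hsv[...,2]<45).astype(np.uint8)
for q in blobs(white,180,190,300,280):print("w",q,plane("top",q[1],.126))
for q in blobs(dark,370,200,450,300,8):print("d",q,plane("top",q[1],.103),plane("top",q[1],.08))
for q in blobs(white,360,190,460,285):print("disc",q,plane("top",q[1],.055))
print(hsv[239,258],hsv[240,430],hsv[287,394],hsv[260,305])
E
```

```text
w (np.int32(216), array([212.2, 219.4]), array([204, 212,  17,  16], dtype=int32)) [0.57847348 0.25803295 0.126     ]
w (np.int32(451), array([257. , 238.4]), array([245, 227,  24,  24], dtype=int32)) [0.5357935  0.15682127 0.126     ]
d (np.int32(12), array([421.6, 200.8]), array([419, 200,   6,   4], dtype=int32)) [ 0.62762063 -0.22461005  0.103     ] [ 0.63235951 -0.23257379  0.08      ]
d (np.int32(8), array([429., 202.]), array([428, 200,   3,   5], dtype=int32)) [ 0.62483141 -0.24173937  0.103     ] [ 0.62950493 -0.25010451  0.08      ]
d (np.int32(167), array([411.4, 238.3]), array([404, 232,  16,  14], dtype=int32)) [ 0.5397066  -0.19646428  0.103     ] [ 0.54238537 -0.20376848  0.08      ]
d (np.int32(86), array([393.4, 286.1]), array([387, 283,  14,   8], dtype=int32)) [ 0.43131482 -0.15048488  0.103     ] [ 0.43145361 -0.15671162  0.08      ]
disc (np.int32(3646), array([410.4, 239.4]), array([377, 203,  70,  79], dtype=int32)) [ 0.54262832 -0.20916431  0.055     ]
[101  15 136] [ 99  13 137] [30 13 38] [15 27 96]
```

View pics/crop.png

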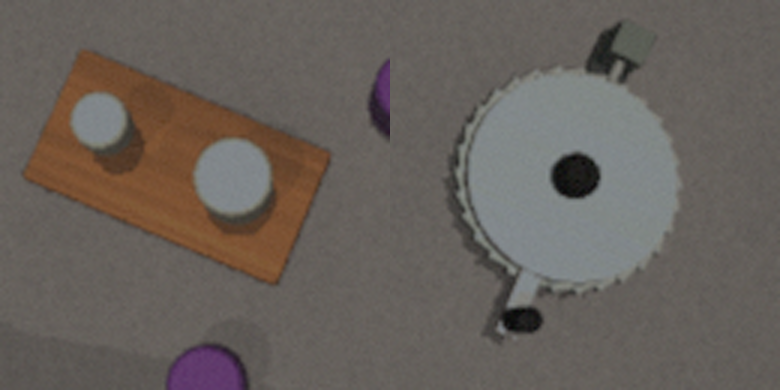

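The crop confirms it: the tumbler is the larger white cup on the right peg and the egg cup is on the left peg. The measured spacing is 110 mm, which matches the pegs. The purple cups aren't on the board. Wheel, stub, pawl and knob are also clear. Next I'll move above the tumbler.

arm_command(deltas=[0, 0, 0, 0.3, -0.421, 0, 91.8, 0, 0, 0, 0.3, -0.421, 0, 91.8, 0, 0, 0, 0.3, -0.421, 0, 91.8, 0, 0, 0, 0.3, -0.421, 0, 91.8, 0, 0, 0, 0.3, -0.421, 0, 91.8, 0, 0, 0, 0.3, -0.421, 0, 91.8, 0, 0, 0, 0.3, -0.421, 0, 91.8, 0, 0, 0, 0.3, -0.421, 0, 91.8, 0, 0, 0, 0.3, -0.421, 0, 91.8, 0, 0, 0, 0.3, -0.421, 0, 91.8, 0, 0, 0, 0.3, -0.421, 0, 91.8, 0, 0, 0, 0.3, -0.421, 0, 91.8, 0, 0, 0, 0.3, -0.421, 0, 91.8, 0, 0, 0, 0.3, -0.421, 0, 91.8, 0, 0, 0, 0.3, -0.421, 0, 91.8, 0, 0, 0, 0.3, -0.421, 0, 91.8])

```text
clock: 1.7
position: [0.5358, 0.1587, 0.2458]
ee_rot: [-0.602, -3.083, -0.0]
force: [0.2, -0.0, -0.3]
width: 1.003
gripper_force: 0.0
```

Run:
```python
from h import *
s=sensors.observe();print(s["clock"],s["position"],s["ee_rot"],s["joints"].round(2),s["force"])
C=cam("wrist");w=optics.get_image("wrist");cv2.imwrite("pics/w1.png",w)
hsv=cv2.cvtColor(w,cv2.COLOR_BGR2HSV)
white=((hsv[...,1]<45)&(hsv[...,2]>125)).astype(np.uint8)
for q in blobs(white,0,0,560,420,400):print(q,plane("wrist",q[1],.126,C))
```

```text
1.7 [0.5358377  0.15871373 0.2457572 ] [-6.02352905e-01 -3.08311000e+00 -3.83557715e-04] [-0.54  0.33  0.21  1.75 -0.08  1.07  0.88] [ 0.15950446 -0.04101181 -0.3209359 ]
(np.int32(101589), array([285.3, 136.2]), array([  0,   0, 560, 279], dtype=int32)) [0.48449023 0.17828226 0.126     ]
(np.int32(1143), array([546.9,  20.3]), array([530,   0,  30,  51], dtype=int32)) [0.47981857 0.37434432 0.126     ]
(np.int32(6940), array([292.9, 329. ]), array([159, 311, 256,  38], dtype=int32)) [0.64197658 0.12113503 0.126     ]
```

View pics/w1.png

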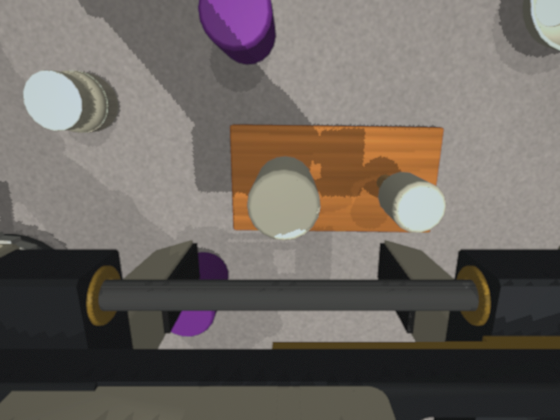

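The wrist view shows the tumbler's foot circle centred at about (284,203) with radius 35 px, and the egg cup at (417,206).

Run:
```python
from h import *
s=sensors.observe();C=cam("wrist")
for p in[(284,203),(249,203),(319,203),(284,238),(417,206)]:print(p,plane("wrist",p,.126,C).round(4))
T=np.append(s["position"],0)[:3];K,R,t=C
q=K@(R@np.array([.536,.157,.126])+t);print(q/q[2])
p1=plane("top",(431,194.3),.052);print(p1)
```

```text
(284, 203) [0.5323 0.1574 0.126 ]
(249, 203) [0.5218 0.1317 0.126 ]
(319, 203) [0.5427 0.1831 0.126 ]
(284, 238) [0.5597 0.1462 0.126 ]
(417, 206) [0.5743 0.2543 0.126 ]
[285.28116575 207.36604589   1.        ]
[ 0.65451157 -0.26629866  0.052     ]
```

arm_command(deltas=[0, 0, 0, -0.002, -0.002, -0.03, 91.8, 0, 0, 0, -0.002, -0.002, -0.06, 91.8, 0, 0, 0, -0.002, -0.002, -0.08, 91.8, 0, 0, 0, -0.002, -0.002, -0.1, 91.8, 0, 0, 0, -0.002, -0.002, -0.12, 91.8, 0, 0, 0, -0.002, -0.002, -0.135, 91.8, 0, 0, 0, -0.002, -0.002, -0.146, 91.8, 0, 0, 0, -0.002, -0.002, -0.146, 91.8, 0, 0, 0, -0.002, -0.002, -0.146, 70, 0, 0, 0, -0.002, -0.002, -0.146, 50, 0, 0, 0, -0.002, -0.002, -0.146, 50, 0, 0, 0, -0.002, -0.002, -0.146, 50, 0, 0, 0, -0.002, -0.002, -0.146, 50, 0, 0, 0, -0.002, -0.002, -0.146, 50, 0, 0, 0, -0.002, -0.002, -0.146, 50], force=25)

```text
clock: 3.25
position: [0.5346, 0.1556, 0.1001]
ee_rot: [0.605, 3.082, 0.0]
force: [-0.1, 0.3, 4.5]
width: 0.632
gripper_force: 25.0
```

arm_command(deltas=[0, 0, 0, 0, 0, 0.01, 50, 0, 0, 0, 0, 0, 0.03, 50, 0, 0, 0, 0, 0, 0.05, 50, 0, 0, 0, 0, 0, 0.07, 50, 0, 0, 0, 0, 0, 0.09, 50, 0, 0, 0, 0, 0, 0.105, 50, 0, 0, 0, 0, 0, 0.12, 50, 0, 0, 0, 0, 0, 0.12, 50, 0, 0, 0, 0, 0, 0.12, 50, 0, 0, 0, 0, 0, 0.12, 50])

```text
clock: 4.25
position: [0.5337, 0.1554, 0.2188]
ee_rot: [-0.605, -3.081, 0.001]
force: [0.0, -1.3, -1.9]
width: 0.636
gripper_force: 25.0
```

Run:
```python
from h import *
b=optics.get_image("scene");cv2.imwrite("pics/s2.png",b);s=sensors.observe();print(s["position"],s["force"],s["ft_torque"])
```

```text
[0.53378331 0.15540728 0.21877665] [-0.21145798  0.07228834 -2.27703703] [ 0.02448868 -0.00809931  0.0184064 ]
```

View pics/s2.png

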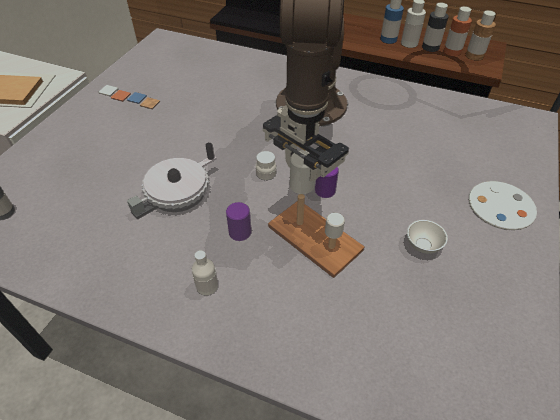

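Tumbler lifted clear of its peg at (301,185), and the egg cup is still at (335,227). I'll cross-check the wheel centre from the scene view.

Run:
```python
from h import *
for n,f,(x0,y0,x1,y1),k in(("scene","s2",(135,150,225,215),(200,135,220,165)),("top","top",(365,195,455,285),(380,275,400,300))):
    g=cv2.imread(f"pics/{f}.png");h=cv2.cvtColor(g,cv2.COLOR_BGR2HSV);C=cam(n)
    d=(h[...,2]<45).astype(np.uint8)
    for q in blobs(d,x0,y0,x1,y1,60):print(n,"stub",q,plane(n,q[1],.07,C))
    for q in blobs(d,*k,30):print(n,"knob",q,plane(n,q[1],.078,C),plane(n,q[1],.09,C))
    w=((h[...,1]<40)&(h[...,2]>118)).astype(np.uint8)
    w=cv2.morphologyEx(w,cv2.MORPH_OPEN,np.ones((9,9)))
    for i in blobs(w,x0,y0,x1,y1,500):
        m=np.zeros_like(w);X,Y,W,H=i[2];m[Y:Y+H,X:X+W]=w[Y:Y+H,X:X+W]
        c=max(cv2.findContours(m,0,1)[0],key=len)
        P=np.array([plane(n,p,.055,C)[:2] for p in cv2.convexHull(c)[:,0].astype(float)])
        (cc,r)=cv2.minEnclosingCircle((P*1000).astype(np.float32));print(n,"disc",cc,r)
```

```text
scene disc (526.2880249023438, -252.34548950195312) 134.18441772460938
scene disc (516.77783203125, -118.95124816894531) 131.75486755371094
top stub (np.int32(167), array([411.4, 238.3]), array([404, 232,  16,  14], dtype=int32)) [ 0.54355005 -0.20694422  0.07      ]
top knob (np.int32(85), array([393.4, 286.1]), array([387, 283,  13,   8], dtype=int32)) [ 0.43146568 -0.15725308  0.078     ] [ 0.43139327 -0.15400434  0.09      ]
top disc (544.3916015625, -207.76370239257812) 88.42453002929688
```

arm_command(deltas=[0, 0, 0, 0.002, -0.03, 0, 50, 0, 0, 0, 0.003, -0.07, 0, 50, 0, 0, 0, 0.004, -0.11, 0, 50, 0, 0, 0, 0.005, -0.15, 0, 50, 0, 0, 0, 0.006, -0.19, 0, 50, 0, 0, 0, 0.007, -0.23, 0, 50, 0, 0, 0, 0.008, -0.27, 0, 50, 0, 0, 0, 0.009, -0.31, 0, 50, 0, 0, 0, 0.01, -0.34, 0, 50, 0, 0, 0, 0.01, -0.363, 0, 50, 0, 0, 0, 0.01, -0.363, 0, 50, 0, 0, 0, 0.01, -0.363, -0.03, 50, 0, 0, 0, 0.01, -0.363, -0.05, 50, 0, 0, 0, 0.01, -0.363, -0.06, 50, 0, 0, 0, 0.01, -0.363, -0.06, 50, 0, 0, 0, 0.01, -0.363, -0.06, 50])

```text
clock: 5.9
position: [0.5447, -0.2072, 0.1602]
ee_rot: [0.605, 3.083, -0.0]
force: [0.2, -1.3, -1.5]
width: 0.634
gripper_force: 25.0
```

Run:
```python
from h import *
s=sensors.observe();print(s["clock"],s["position"],s["ee_rot"],s["joints"].round(2),s["force"])
b=optics.get_image("scene");w=optics.get_image("wrist")
cv2.imwrite("pics/s3.png",np.hstack([cv2.resize(b[110:230,110:240],(390,360),interpolation=2),cv2.resize(w,(400,360))]))
cv2.imwrite("pics/s3raw.png",b)
```

```text
5.9 [ 0.54472299 -0.20721971  0.16019027] [ 6.04865345e-01  3.08251108e+00 -6.49069692e-06] [ 0.05  0.46  0.31  1.8  -0.17  0.91  1.62] [ 0.24756539 -1.27364056 -1.5223077 ]
```

View pics/s3.png

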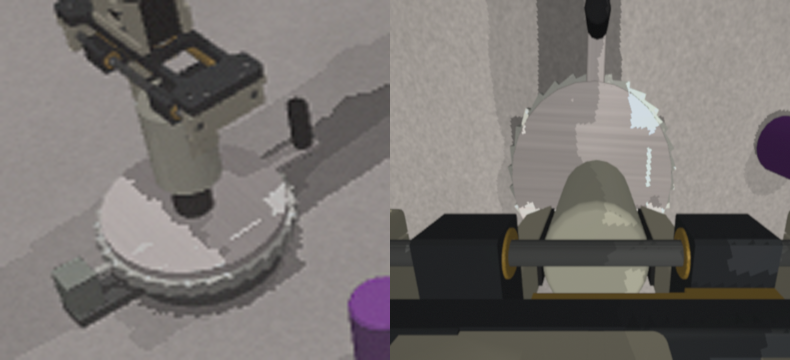

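The scene half shows the tumbler directly above the stub at about (193,200), and allowing for the lean of verticals their axes line up. In the wrist half, the disc is symmetric about the tumbler and the knob is straight out at (597,15). Lowering now.

arm_command(deltas=[0, 0, 0, -0.001, 0, -0.012, 50, 0, 0, 0, -0.001, 0, -0.024, 50, 0, 0, 0, -0.001, 0, -0.032, 50, 0, 0, 0, -0.001, 0, -0.036, 50, 0, 0, 0, -0.001, 0, -0.039, 50, 0, 0, 0, -0.001, 0, -0.041, 50, 0, 0, 0, -0.001, 0, -0.041, 50, 0, 0, 0, -0.001, 0, -0.041, 50])

```text
clock: 6.8
position: [0.5436, -0.2075, 0.119]
ee_rot: [0.605, 3.082, -0.0]
force: [0.1, 0.9, -1.8]
width: 0.64
gripper_force: 25.0
```

arm_command(deltas=[0, 0, 0, 0, 0, -0.001, 50, 0, 0, 0, 0, 0, -0.001, 50, 0, 0, 0, 0, 0, -0.002, 50, 0, 0, 0, 0, 0, -0.002, 50, 0, 0, 0, 0, 0, -0.002, 50])

```text
clock: 7.3
position: [0.5435, -0.2075, 0.1171]
ee_rot: [0.605, 3.082, 0.0]
force: [-0.5, 0.9, 4.6]
width: 0.638
gripper_force: 25.0
```

Contact. Releasing, then rising.

arm_command(deltas=[0, 0, 0, 0, 0, 0, 62, 0, 0, 0, 0, 0, 0, 68, 0, 0, 0, 0, 0, 0, 75, 0, 0, 0, 0, 0, 0, 85, 0, 0, 0, 0, 0, 0, 91.8, 0, 0, 0, 0, 0, 0, 91.8, 0, 0, 0, 0, 0, 0, 91.8, 0, 0, 0, 0, 0, 0.02, 91.8, 0, 0, 0, 0, 0, 0.05, 91.8, 0, 0, 0, 0, 0, 0.08, 91.8, 0, 0, 0, 0, 0, 0.11, 91.8, 0, 0, 0, 0, 0, 0.11, 91.8, 0, 0, 0, 0, 0, 0.11, 91.8])

```text
clock: 8.6
position: [0.5436, -0.2074, 0.2272]
ee_rot: [0.605, 3.081, 0.0]
force: [-0.5, 1.1, 0.0]
width: 1.0
gripper_force: 0.0
```

Run:
```python
from h import *
s=sensors.observe();print(s["clock"],s["position"],s["joints"].round(2),s["force"],s["width"])
C=cam("wrist");w=optics.get_image("wrist");cv2.imwrite("pics/w4.png",w)
h=cv2.cvtColor(w,cv2.COLOR_BGR2HSV)
for q in blobs((h[...,2]<50).astype(np.uint8),200,0,360,120,60):print(q,plane("wrist",q[1],.09,C),plane("wrist",q[1],.103,C))
```

```text
8.6 [ 0.54362627 -0.20744399  0.22720542] [ 0.03  0.39  0.33  1.73 -0.14  1.05  1.59] [-0.49473059  1.1277987   0.02839097] 0.9995595063831606
(np.int32(765), array([290.3,  41.6]), array([278,  24,  26,  37], dtype=int32)) [ 0.43103895 -0.15868987  0.09      ] [ 0.43319204 -0.15964949  0.103     ]
```

View pics/w4.png

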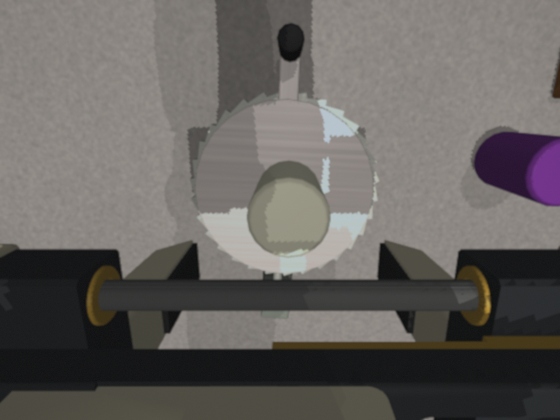

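The tumbler stands upright over the stub with its foot at (288,215), and the knob is at (291,40). The measured knob radius is 123 mm against the true 125, so I'll go for the knob.

arm_command(deltas=[0, 0, 0, -0.04, 0.018, 0, 70, 0, 0, 0, -0.08, 0.036, 0, 70, 0, 0, 0, -0.1145, 0.0505, 0, 70, 0, 0, 0, -0.1145, 0.0505, 0, 70, 0, 0, 0, -0.1145, 0.0505, 0, 70, 0, 0, 0, -0.1145, 0.0505, -0.03, 70, 0, 0, 0, -0.1145, 0.0505, -0.06, 70, 0, 0, 0, -0.1145, 0.0505, -0.09, 70, 0, 0, 0, -0.1145, 0.0505, -0.115, 70, 0, 0, 0, -0.1145, 0.0505, -0.13, 70, 0, 0, 0, -0.1145, 0.0505, -0.13, 70, 0, 0, 0, -0.1145, 0.0505, -0.13, 70])

```text
clock: 9.85
position: [0.4294, -0.1573, 0.0965]
ee_rot: [-0.606, -3.082, 0.001]
force: [-0.9, 0.2, -0.2]
width: 0.759
gripper_force: 0.0
```

Run:
```python
from h import *
s=sensors.observe();print(s["clock"],s["position"],s["joints"].round(2),s["force"],s["width"])
w=optics.get_image("wrist");cv2.imwrite("pics/w5.png",w)
```

```text
9.85 [ 0.42938898 -0.15733744  0.09648111] [ 0.01  0.37  0.28  2.16 -0.17  0.63  1.6 ] [-0.88037692  0.17040509 -0.24606013] 0.7592237848772749
```

View pics/w5.png

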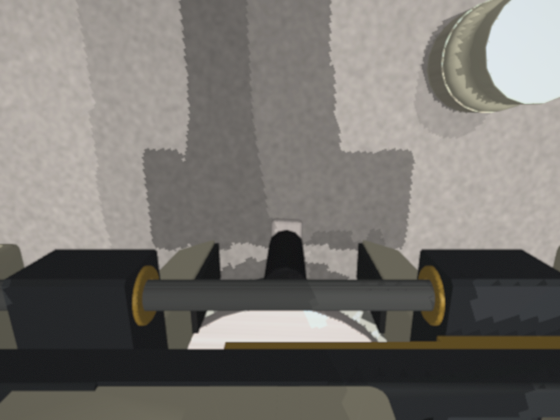

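The knob at (286,255) is centred between the fingers. The jar is at right, on the side we move away from. Closing on the knob.

arm_command(deltas=[0, 0, 0, 0, 0, 0, 50, 0, 0, 0, 0, 0, 0, 30, 0, 0, 0, 0, 0, 0, 12, 0, 0, 0, 0, 0, 0, 12, 0, 0, 0, 0, 0, 0, 12, 0, 0, 0, 0, 0, 0, 12, 0, 0, 0, 0, 0, 0, 12, 0, 0, 0, 0, 0, 0, 12], force=20)

```text
clock: 10.7
position: [0.4291, -0.1564, 0.0968]
ee_rot: [0.605, 3.083, 0.001]
force: [1.3, 3.8, 0.9]
width: 0.209
gripper_force: 20.0
```

```bash
cat > arc.py <<'E'
from h import *
import sys
s=sensors.observe();p=s["position"];c=np.array([.5435,-.2072])
v=p[:2]-c;r=np.hypot(*v);print("pos",p.round(4),"r",r.round(4),"ang",np.degrees(np.arctan2(v[1],v[0])).round(2),"F",s["force"].round(1),s["width"])
E
python3 - <<'E'
from arc import *
a0=np.arctan2(v[1],v[0])
for d in np.arange(.05,.75,.05):
    print(round(d,2),(c+r*np.array([np.cos(a0+d),np.sin(a0+d)])-p[:2]).round(4))
# joint estimate from base x axis (pawl direction)
b=cv2.imread("pics/top.png");q=plane("top",(431,194.3),.052)
print("joint est",a0-(np.arctan2(q[1]-c[1],q[0]-c[0])+np.pi))
E
```

```text
pos [ 0.4291 -0.1564  0.0968] r 0.1251 ang 156.04 F [1.3 3.8 0.9] 0.20856876024160492
0.05 [-0.0024 -0.0058]
0.1 [-0.0045 -0.0117]
0.15 [-0.0063 -0.0177]
0.2 [-0.0078 -0.0237]
0.25 [-0.009  -0.0299]
0.3 [-0.0099 -0.0361]
0.35 [-0.0105 -0.0423]
0.4 [-0.0108 -0.0485]
0.45 [-0.0107 -0.0548]
0.5 [-0.0104 -0.0611]
0.55 [-0.0097 -0.0673]
0.6 [-0.0087 -0.0735]
0.65 [-0.0074 -0.0796]
0.7 [-0.0058 -0.0856]
joint est 0.0710924309041876
```

The radius is exactly 125 mm and the joint estimate is about 0.07, so the first click should come after a turn of about 0.11–0.14 rad. I'll advance in small steps to feel it.

arm_command(deltas=[0, 0, 0.01, -0.0012, -0.0029, 0, 12, 0, 0, 0.02, -0.0024, -0.0058, 0, 12, 0, 0, 0.025, -0.0037, -0.0093, 0, 12, 0, 0, 0.025, -0.0037, -0.0093, 0, 12, 0, 0, 0.025, -0.0037, -0.0093, 0, 12])

```text
clock: 11.2
position: [0.425, -0.166, 0.0967]
ee_rot: [-0.544, -3.094, -0.001]
force: [-0.0, 2.9, 2.2]
width: 0.211
gripper_force: 20.0
```

```bash
python3 arc.py
```

```text
pos [ 0.425  -0.166   0.0967] r 0.1255 ang 160.81 F [-0.   2.9  2.2] 0.2108853941794054
```

arm_command(deltas=[0, 0, 0.006, -0.0008, -0.0024, 0, 12, 0, 0, 0.006, -0.0008, -0.0024, 0, 12])

```text
clock: 11.4
position: [0.4242, -0.168, 0.0967]
ee_rot: [-0.528, -3.096, -0.001]
force: [-1.5, 2.9, 3.3]
width: 0.214
gripper_force: 20.0
```

arm_command(deltas=[0, 0, 0.006, -0.0008, -0.0024, 0, 12, 0, 0, 0.006, -0.0008, -0.0024, 0, 12])

```text
clock: 11.6
position: [0.4235, -0.1703, 0.0967]
ee_rot: [-0.514, -3.099, -0.001]
force: [-1.2, 4.4, 4.1]
width: 0.21
gripper_force: 20.0
```

arm_command(deltas=[0, 0, 0.006, -0.0007, -0.0024, 0, 12, 0, 0, 0.006, -0.0007, -0.0024, 0, 12])

```text
clock: 11.8
position: [0.4224, -0.1732, 0.0967]
ee_rot: [-0.5, -3.101, -0.001]
force: [-1.7, 2.1, 3.6]
width: 0.214
gripper_force: 20.0
```

arm_command(deltas=[0, 0, 0.006, -0.0007, -0.0024, 0, 12, 0, 0, 0.006, -0.0007, -0.0024, 0, 12])

```text
clock: 12.0
position: [0.4212, -0.1774, 0.0967]
ee_rot: [-0.488, -3.103, 0.002]
force: [-5.1, -6.0, 3.8]
width: 0.214
gripper_force: 20.0
```

arm_command(deltas=[0, 0, 0.006, -0.0006, -0.0024, 0, 12, 0, 0, 0.006, -0.0006, -0.0024, 0, 12])

```text
clock: 12.2
position: [0.4207, -0.1794, 0.0967]
ee_rot: [-0.474, -3.105, 0.002]
force: [-4.3, -2.6, 5.5]
width: 0.214
gripper_force: 20.0
```

```bash
python3 arc.py
```

```text
pos [ 0.4207 -0.1794  0.0967] r 0.1259 ang 167.26 F [-4.3 -2.6  5.5] 0.21373327461420552
```

The first click was felt at an angle of about 165°: the y force flipped from +2 to −6 N. That puts the third at about 189° and the fourth at about 201°, so I'll aim for about 193.5°. I'll go to about 185° first, past the second.

arm_command(deltas=[0, 0, 0.014, -0.001, -0.005, 0, 12, 0, 0, 0.027, -0.0019, -0.0103, 0, 12, 0, 0, 0.039, -0.0025, -0.015, 0, 12, 0, 0, 0.05, -0.0028, -0.019, 0, 12, 0, 0, 0.06, -0.003, -0.0235, 0, 12, 0, 0, 0.07, -0.0031, -0.0278, 0, 12, 0, 0, 0.08, -0.003, -0.032, 0, 12, 0, 0, 0.094, -0.0028, -0.0366, 0, 12, 0, 0, 0.1, -0.0026, -0.0388, 0, 12, 0, 0, 0.1, -0.0026, -0.0388, 0, 12, 0, 0, 0.1, -0.0026, -0.0388, 0, 12])

```text
clock: 13.3
position: [0.4168, -0.2171, 0.0966]
ee_rot: [-0.228, -3.13, -0.001]
force: [-9.3, 1.6, 12.0]
width: 0.212
gripper_force: 20.0
```

```bash
python3 arc.py
```

```text
pos [ 0.4168 -0.2171  0.0966] r 0.1271 ang -175.55 F [-9.3  1.6 12. ] 0.21213432379333155
```

Refitting the circle with r = 125 mm through the three held points gives a centre of (0.5416,−0.2111), about 4 mm from my estimate. That is well within tolerance, and it explains the radial force. On the new centre we're at 182.75° (joint ≈ 0.54), with the third click expected at about 187.3° and the target at about 191.5°. I'll relieve the radial force and step on.

arm_command(deltas=[0, 0, 0.005, -0.001, -0.002, 0, 12, 0, 0, 0.01, -0.002, -0.0038, 0, 12, 0, 0, 0.01, -0.002, -0.0038, 0, 12])

```text
clock: 13.6
position: [0.4168, -0.2201, 0.0967]
ee_rot: [-0.201, -3.135, -0.002]
force: [-1.8, 3.2, 5.6]
width: 0.21
gripper_force: 20.0
```

arm_command(deltas=[0, 0, 0.006, 0.0003, -0.0024, 0, 12, 0, 0, 0.006, 0.0003, -0.0024, 0, 12])

```text
clock: 13.8
position: [0.417, -0.222, 0.0967]
ee_rot: [-0.186, -3.135, -0.003]
force: [-2.2, 6.1, 7.0]
width: 0.215
gripper_force: 20.0
```

arm_command(deltas=[0, 0, 0.006, 0.0003, -0.0024, 0, 12, 0, 0, 0.006, 0.0003, -0.0024, 0, 12])

```text
clock: 14.0
position: [0.4173, -0.2254, 0.0968]
ee_rot: [-0.172, -3.136, -0.001]
force: [-2.1, 0.4, 3.5]
width: 0.213
gripper_force: 20.0
```

```bash
sed -i 's/\[.5435,-.2072\]/[.5416,-.2111]/' arc.py; python3 arc.py
```

```text
pos [ 0.4173 -0.2254  0.0968] r 0.1251 ang -173.43 F [-2.1  0.4  3.5] 0.2127693844803485
```

arm_command(deltas=[0, 0, 0.006, 0.0003, -0.0024, 0, 12, 0, 0, 0.006, 0.0003, -0.0024, 0, 12])

```text
clock: 14.2
position: [0.4179, -0.2298, 0.0968]
ee_rot: [0.159, 3.137, -0.003]
force: [-2.3, -8.7, -1.2]
width: 0.213
gripper_force: 20.0
```

arm_command(deltas=[0, 0, 0.006, 0.0004, -0.0024, 0, 12, 0, 0, 0.006, 0.0004, -0.0024, 0, 12])

```text
clock: 14.4
position: [0.4182, -0.2315, 0.0968]
ee_rot: [0.144, 3.138, -0.002]
force: [-2.1, -4.2, 1.9]
width: 0.216
gripper_force: 20.0
```

```bash
python3 arc.py
```

```text
pos [ 0.4182 -0.2315  0.0968] r 0.1251 ang -170.6 F [-2.1 -4.2  1.9] 0.21594493849976096
```

The third click was felt at about 187.4°, which is 24.2° (two clicks) after the first. Joint ≈ 0.65. A last 4 mm will centre it in the window, then I'll check.

arm_command(deltas=[0, 0, 0.004, 0.0003, -0.002, 0, 12, 0, 0, 0.008, 0.0006, -0.004, 0, 12, 0, 0, 0.008, 0.0006, -0.004, 0, 12, 0, 0, 0.008, 0.0006, -0.004, 0, 12, 0, 0, 0.008, 0.0006, -0.004, 0, 12, 0, 0, 0.008, 0.0006, -0.004, 0, 12])

```text
clock: 15.0
position: [0.4186, -0.2339, 0.0967]
ee_rot: [-0.122, -3.138, -0.001]
force: [-3.5, 1.1, 4.7]
width: 0.212
gripper_force: 20.0
```

```bash
python3 arc.py
python3 - <<'E'
from h import *
b=optics.get_image("scene");cv2.imwrite("pics/s6.png",cv2.resize(b[100:280,100:370],(780,520),interpolation=2))
E
```

```text
pos [ 0.4186 -0.2339  0.0967] r 0.1251 ang -169.5 F [-3.5  1.1  4.7] 0.21174866815445634
```

View pics/s6.png

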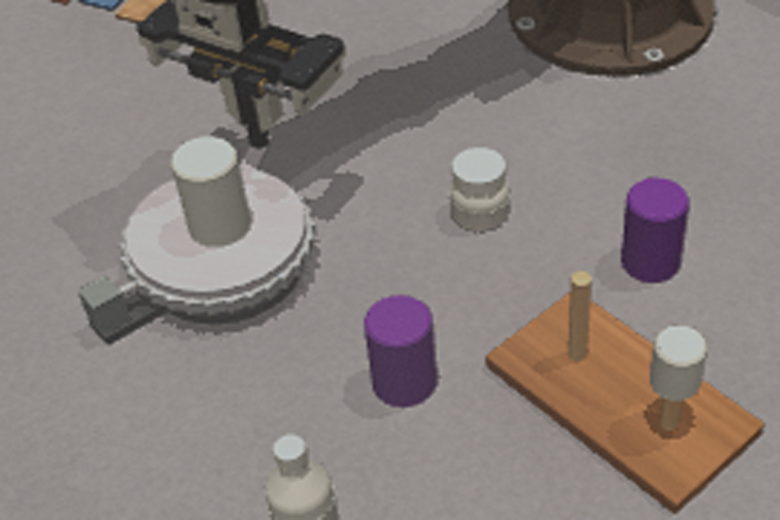

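The picture shows the tumbler upright over the stub at about (210,190), the egg cup still on its peg at (677,362), and the knob gripped at (258,130). Joint ≈ 0.67, grip 20 N, and the wheel is still.

```bash
python3 -c "
from cell import arm
print(arm.sign_off())"
```

```text
the job is handed in; nothing more can be done
None
```

I handed the job in with the tumbler upside down over the stub, the wheel advanced three clicks counterclockwise (joint about 0.67 rad by my estimate), and the gripper still holding the knob at 20 N; the hand-in returned no verdict.

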